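# Load the heavy-duty stapler and latch its arm down

## Robot

A 6-joint arm with a two-finger parallel gripper is mounted at the origin on the work surface. World frame = base frame: x ahead of the robot, y to its left, z up, the work surface at z = 0. Lengths are in m, angles in degrees, forces in N, time in s.
With the tool pointing down it reaches from about 0.3 to 0.875 m from the base axis. Payload 6.4 kg.
Tool frame: the origin (TCP) lies at the very end of the fingers, on their centre line; the grasp point (between the pads) lies 19 mm behind it; z points along the fingers, y is the line along which they close (so a half turn about z gives the same grasp; the last joint's range is limited). The gripper opens to 85 mm and grips with 20 to 120 N. Pads are 22 mm wide; open, the fingers measure 114 mm over their backs; the gripper's body (76 mm by 85 mm) begins 54 mm behind the grasp point. The pads swing forward as they close: fully open they stand 13 mm farther back than shut.
Start: joints at [-11.82, 10.359, 92.074, -0, 77.567, -11.82], TCP at [0.575, 0, 0.231] pointing down, gripper open.
Joint ranges: [-171.53, 171.53], [-51.25, 118.39], [17.06, 147.69], [-65.23, 245.23], [0, 150.52], [-178.68, 178.68]. Speed limits (degrees/s): [147.25, 147.25, 172.46, 180, 180, 180].

## Interface

Orientations are given as [roll, pitch, yaw] about the fixed x, y, z axes, in that order (R = Rz(yaw) Ry(pitch) Rx(roll)).
In Python, from workcell import robot gives the robot as it stands.
- The arm moves only by the tool carry_out, never from a script. Its argument "steps" is one flat list of numbers, 5 for each row, row after row: the opening in per cent of the stroke, from 0 (shut) to 100 (fully open), then the shift along the tool's x, y, z in mm, then the turn about the tool's z in rad. A call has 1 to 20 rows; each row shifts and turns the commanded pose from where the row before left it, along the tool's axes as they then stand; what a row does not reach is not made up. A row lasts 1/10 s, in which the tool goes at most 50 mm and 8.59 degrees, less where a joint would pass 70% of its speed; a pose out of reach is approached as far as the arm can. A call with a gripper value outside its range is refused whole. The fingers move at their own pace and stop on an object; "squeeze" is the grip in N (left out, the last holds). Time passes only in rows, so rows that do not move let the fingers close. It gives the time, the measured TCP pose, the force, the opening and the grip force at its end, in the units of the state.
- robot.observe(): the state, without advancing time (a new reading comes with each control period).
- robot.capture(name): name is "scene" or "side" or "wrist"; returns a dict with "pixels" (420x560x3 uint8, red, green, blue), "intrinsics" (3x3 intrinsics, pixels), "world_to_cam" (4x4, takes a point from world to camera coordinates); the wrist camera has in their place "hand_eye" (4x4, takes a point from camera to tool coordinates, whose origin is the TCP and whose axes are the flange's). Camera axes: x right, y up, looking along -z (the intrinsics and any distortion apply to the point x, -y, -z); pixel columns grow to the right and rows downward; lengths in m; the calibration is good to about 2 mm. The wrist camera is an equidistant fisheye: a pixel r from the principal point sees the ray r / f radians off the axis. A picture is of the moment at which its call begins: read the wrist's pose just before it. There is no depth.
- robot.job_done(): hands the job in; it is judged then, once.
Trained networks look in a picture, given as the dict that the camera call returned (one of the last four; its "shot" number tells which), for a name from the list of things; names that differ only in an ending like _2 or _b are one class to them, and where a whole thing is asked for, a point or a joint stands for the part that bears it (a point fixed in the world has none). Each returns a list of dicts, best first, with "p" (0 to 1); they miss things now and then, are a little off and sometimes report something else, mostly with a low value. They report only what shows in the picture. A call takes as long as a camera call. They do not tell look-alikes from the thing itself.
- robot.trace(picture, name): "mask" (420x560 bool, what is visible of it).
- robot.tip_of(picture, name): "point" ([x, y, z] in m, in world coordinates, good to about 4 mm: a listed point, or the origin of a listed thing).
The state is a dict: "t": time; "qpos": joint angles; "dq": joint speeds; "joint_efforts": joint torques, N m; "tool_pos": TCP position; "tool_rot": TCP orientation; "wrist_force": force on the tool from outside, world axes, zero at the start; "torque": the same for the moment, N m; "gripper_width": finger opening in m; "grip_force": force on a finger pad.
Only numpy, scipy, OpenCV 4.12 (cv2) and the standard library are available. Lean on these libraries where they do the work, as an engineer would, in place of code of your own. Each camera call takes 0.05 s, during which the arm holds its last target. There are 200 camera calls.

## Task

Load the long stick of staples, legs down, into the trough of the white stapler under its raised arm and let go of it while the arm is still up. Then press the arm down until the catch snaps over its nose and holds it shut, and take the gripper away. Leave everything else on the desk where it is.

Things in the scene. Friction and masses are not known exactly. Their poses are not given: they have to be found in the camera images.
- stapler: White heavy-duty stapler, fixed to the desk: base 250 long (x), 58 wide, 18 mm high; origin under its centre; x points from front (catch) to rear (hinge), which is turned to the robot. Its raised arm (24 mm wide) leans forward over the magazine at 45 degrees, tip 205 mm up and 143 mm ahead of the hinge, so a gripper must enter leaning towards the stapler's front, body clear of the arm.
- magazine (a point): Centre of the magazine floor, 22 mm above the desk, 31 mm ahead of the base centre; axes as the stapler. The magazine is an open steel trough along x: 108 mm long inside, end walls 6 mm high, floor 17 mm wide; its side lips, 8.5 mm high, flare to 23 mm inside and 28 mm outside at the top.
- hinge_axis (a point): Middle of the top arm's hinge pin, 62 mm above the desk, 95 mm behind the base's centre; the pin lies along the stapler's y.
- pad (a point): Centre of the top face of the black rubber thumb pad (50 x 22 mm) on the top arm; moves with the arm. It is 163 mm from the hinge axis along the arm and 16 mm above the arm's centre line. Its x axis runs along the arm towards the hinge, its z axis is square to the pad's face. The pad is about 78 mm above the desk when the arm is shut.
- toparm (a joint): Angle of the top arm, rad: 0 raised (sprung up, the start), growing as it is pressed down; held by the catch it reads about 0.78; lower stop 0.805, some 4 mm lower at the pad. Short of the catch it springs up again when let go. Pressing takes about 4 N at first and 9 to 14 N where it snaps past the catch.
- catch_head (a point): Top of the sprung steel catch (20 mm wide) that stands at the stapler's front end and snaps over the arm's nose; 79 mm above the desk, 207 mm in front of the hinge axis. Do not press on it.
- stick: The long stick of staples to load: plain steel, an inverted U, 100 long (its x), 14 wide (its y), 24 mm high, about 70 g; lies loose on the desk legs down; origin at the centre of its underside. Both ends are alike.
- short_stick: A short stick of staples for another stapler, 60 x 10 x 12 mm; bystander. The two sticks may lie on either side of the stapler.
- cup: Turquoise ceramic pencil cup, 82 mm across, 100 mm high, pencils to 175 mm; bystander.
- punch: Aluminium hole punch, 115 x 105 mm, about 75 mm high; bystander.
- container: Round plastic container with a twist cap, 84 mm across, 72 mm high; bystander.
- pin_tin: Flat round aluminium pin tin, 70 mm across, 22 mm high; bystander.
- notes: Block of note paper, 76 x 76 x 20 mm; bystander.
- bobbin_box: Flat bobbin box with a white lid, 112 x 77 x 30 mm; bystander.
Not all that is in view belongs to the job. What is shaped like the stick but purple or yellow is not meant.

How it is judged (in metres and radians):
On the way, in this order (a step that is already met when the one before it is completed fails the run):
1. the long stick lies in the magazine, let go, with the arm still up (x of stick in the frame of magazine between -0.008 and 0.008 m and y of stick in the frame of magazine between -0.005 and 0.005 m and z of stick in the frame of magazine between -0.004 and 0.004 m and angle between the x axis of stick and the x axis of stapler, either way round below 0.1 rad and angle between stick's own z axis and vertical below 0.12 rad and contact force between the fingers and stick below 0.05 N and value of joint toparm below 0.3 rad), for 0.2 s.
2. the arm is down past the catch (value of joint toparm above 0.765 rad), for 0.1 s.
At the end, for the whole second after the job is handed in: The arm is held down by the catch (joint above 0.76 rad) with nothing pressing it; the long stick lies at rest in the magazine, legs down: within 8 mm of its centre lengthwise, 5 mm sideways, 4 mm of its floor in height, and within 0.1 rad of its direction (tilt under 0.12 rad) (x of stick in the frame of magazine between -0.008 and 0.008 m and y of stick in the frame of magazine between -0.005 and 0.005 m and z of stick in the frame of magazine between -0.004 and 0.004 m and angle between the x axis of stick and the x axis of stapler, either way round below 0.1 rad and angle between stick's own z axis and vertical below 0.12 rad and value of joint toparm above 0.76 rad and linear speed of stick below 0.02 m/s); the robot touches nothing.
It fails at once if a bystander (cup, hole punch, container, pin tin, note block, bobbin box or short stick) is moved more than 30 mm (distance of any of cup, punch, container, pin_tin, notes, bobbin_box, short_stick from where it was at the start of the episode above 0.03 m).
It also fails if it takes over 53 s, if anything falls off the work surface, if the arm or the gripper's body presses on something with over 40 N, if the wrist force passes 120 N, or if a joint passes its speed limit or range.

## Working session

There is one attempt and no reset: what is moved stays moved. The work goes in short steps, Python scripts to look and compute and a tool call to move; the robot and the scene stay as the last step left them, time stands still between calls to the robot, and variables do not carry over. Pictures are saved under pics/ and viewed, at most 10 in all, crops included, and the job is handed in when it is done.

Besides the shell and the picture viewer there is one more tool, called after ">>>" as name(argument=value, ...) on one line, values as JSON. carry_out: Moves the arm, as the interface text tells. Its arguments: {"type":"object","properties":{"steps":{"type":"array","items":{"type":"number"}},"squeeze":{"type":"number"}},"required":["steps"]}

```bash
ls; mkdir -p pics; python3 - <<'E'
from workcell import robot
import cv2,numpy as np
s=robot.observe();print(s['t'],s['tool_pos'],s['tool_rot'],s['gripper_width'])
a=robot.capture("scene");b=robot.capture("side")
for n,p in(("scene",a),("side",b)):
    cv2.imwrite(f"pics/{n}0.png",p['pixels'][:,:,::-1])
    for k in("stick","short_stick","stapler","magazine","hinge_axis","pad","catch_head"):
        print(n,k,[(np.round(d['point'],4).tolist(),round(d['p'],2)) for d in robot.tip_of(p,k)][:4])
    M=p['world_to_cam'];K=p['intrinsics']
    print(M.round(3).tolist(),K.tolist())
E
```

```text
pics
0.0 [5.74468462e-01 1.33669149e-04 2.30387610e-01] [-1.79902864e+02 -2.06523128e-02  8.99987926e+01] 0.08550421820011926
scene stick [([0.5164, -0.1553, -0.0011], 0.8), ([0.4401, -0.2747, 0.0008], 0.7), ([0.3594, -0.1307, -0.0026], 0.67), ([0.3042, -0.2742, -0.0011], 0.63)]
scene short_stick [([0.4611, 0.2979, -0.0027], 0.67)]
scene stapler [([0.5766, 0.0293, 0.0022], 0.9)]
scene magazine [([0.6075, 0.0429, 0.0204], 0.65)]
scene hinge_axis [([0.4885, 0.0093, 0.0638], 0.59)]
scene pad [([0.5817, 0.0313, 0.19], 0.68), ([0.6743, 0.2087, -0.0005], 0.33)]
scene catch_head [([0.6852, 0.0642, 0.0803], 0.45), ([0.5771, 0.0306, 0.0033], 0.25)]
[[0.706, 0.708, 0.015, -0.351], [-0.61, 0.598, 0.52, 0.268], [0.359, -0.377, 0.854, -1.706], [0.0, 0.0, 0.0, 1.0]] [[542.4812492593338, 0.0, 286.0003395151538], [0.0, 542.4812492593338, 203.4120507737111], [0.0, 0.0, 1.0]]
side stick [([0.3071, -0.2833, -0.0002], 0.86), ([0.437, -0.2769, 0.0007], 0.83), ([0.5178, -0.1586, 0.0035], 0.78), ([0.6033, 0.0423, 0.0227], 0.73)]
side short_stick [([0.455, 0.2991, -0.0011], 0.43)]
side stapler [([0.5782, 0.032, 0.0009], 0.68)]
side magazine [([0.6034, 0.0377, 0.0233], 0.64)]
side hinge_axis [([0.4877, 0.0062, 0.0579], 0.92)]
side pad [([0.6039, 0.04, 0.0231], 0.63), ([0.5855, 0.0341, 0.1862], 0.55)]
side catch_head [([0.684, 0.0637, 0.0743], 0.54)]
[[0.948, -0.319, 0.007, -0.492], [0.198, 0.605, 0.771, -0.19], [-0.251, -0.73, 0.636, -0.884], [0.0, 0.0, 0.0, 1.0]] [[379.26917647457503, 0.0, 278.4894050355909], [0.0, 379.26917647457503, 214.16787241104015], [0.0, 0.0, 1.0]]
```

View pics/scene0.png

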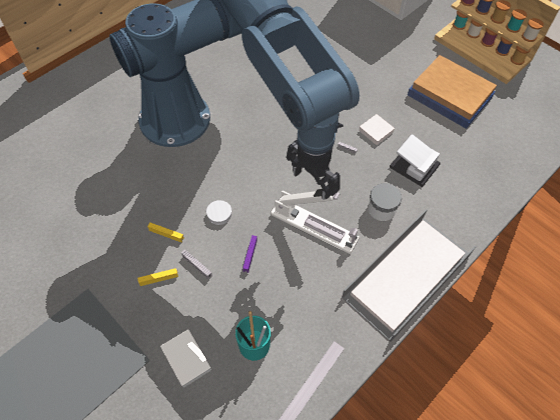

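View pics/side0.png

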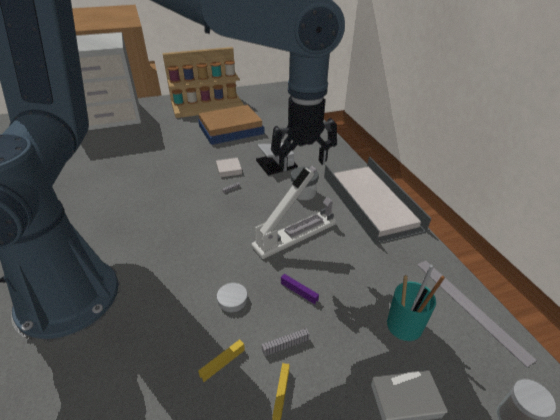

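The long grey staple stick is at scene (196,264) and side (286,342). Things it could be confused with:
- purple stick at scene (250,253)
- yellow sticks at scene (165,231) and (158,277)
- short steel stick at scene (346,147)
- steel magazine of the stapler at scene (325,225)

I choose (196,264), the plain steel one, at about world (0.438, -0.276). I'll check it in a close crop, measure angles, and see how high the gripper body reaches.

```bash
cat > h.py <<'E'
import numpy as np, cv2
from workcell import robot
def proj(p,X):
    X=np.atleast_2d(X);c=(p['world_to_cam']@np.c_[X,np.ones(len(X))].T)[:3]
    K=p['intrinsics'];return np.c_[K[0,0]*c[0]/-c[2]+K[0,2],K[1,1]*-c[1]/-c[2]+K[1,2]]
def toplane(p,uv,z):
    uv=np.atleast_2d(uv);K=p['intrinsics'];M=p['world_to_cam'];R=M[:3,:3]
    d=np.c_[(uv[:,0]-K[0,2])/K[0,0],-(uv[:,1]-K[1,2])/K[1,1],-np.ones(len(uv))]@R
    o=-R.T@M[:3,3];return o+d*((z-o[2])/d[:,2])[:,None]
E
python3 - <<'E'
from h import *
out=[]
for n in("scene","side"):
    p=robot.capture(n);im=p['pixels'][:,:,::-1]
    for d in robot.trace(p,"stick"):
        m=d['mask'];v,u=np.nonzero(m);c=(u.mean(),v.mean())
        P=toplane(p,np.c_[u,v],.014)[:,:2];r=cv2.minAreaRect((P*1000).astype(np.float32))
        w=np.linalg.svd(P-P.mean(0),full_matrices=False)[2][0]
        print(n,round(d['p'],2),np.round(c),P.mean(0).round(4),np.round(r[1]),'ang',round(np.degrees(np.arctan2(w[1],w[0])),1),p['pixels'][m].mean(0).round())
    print(proj(p,[[.574,0,z] for z in(.231,.3,.35,.406,.43)]).round().tolist())
    u,v=proj(p,[.439,-.276,.012])[0].astype(int)
    out.append(cv2.resize(im[v-40:v+40,u-50:u+50],(400,320),interpolation=cv2.INTER_CUBIC))
cv2.imwrite("pics/crop1.png",np.hstack(out))
E
```

```text
scene 0.77 [166. 232.] [ 0.3089 -0.2758] [104.  23.] ang 22.3 [175. 147.  45.]
scene 0.75 [250. 253.] [ 0.5175 -0.1549] [ 18. 107.] ang -56.5 [125.  74. 155.]
scene 0.69 [158. 277.] [ 0.3992 -0.3711] [100.  28.] ang -118.6 [190. 165.  54.]
scene 0.67 [197. 264.] [ 0.4409 -0.2775] [104.  21.] ang 3.3 [166. 159. 163.]
scene 0.17 [314. 219.] [0.5628 0.0425] [256. 157.] ang 8.6 [184. 179. 178.]
[[310.0, 188.0], [312.0, 171.0], [313.0, 158.0], [314.0, 143.0], [315.0, 136.0]]
side 0.91 [285. 342.] [ 0.4386 -0.2815] [105.  28.] ang -175.3 [100.  98. 100.]
side 0.72 [221. 361.] [ 0.3056 -0.2801] [104.  26.] ang -155.7 [115.  99.  38.]
side 0.63 [280. 393.] [ 0.3955 -0.3776] [106.  17.] ang -119.4 [142. 122.  50.]
side 0.62 [300. 289.] [ 0.516  -0.1613] [ 33. 110.] ang -59.0 [67. 38. 85.]
side 0.44 [291. 222.] [0.584  0.0762] [447. 187.] ang -130.7 [121. 120. 117.]
[[302.0, 170.0], [303.0, 144.0], [304.0, 123.0], [306.0, 98.0], [306.0, 86.0]]
```

View pics/crop1.png

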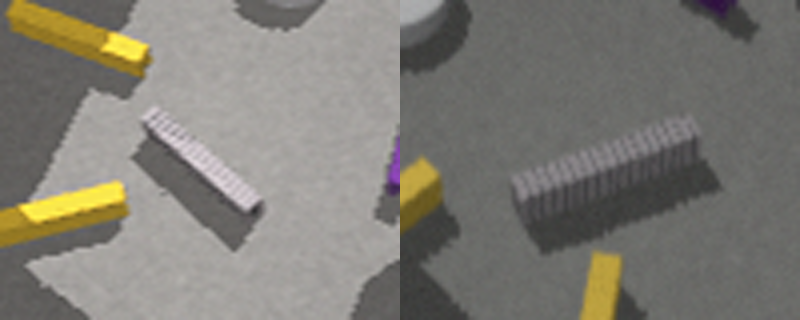

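>>> carry_out(steps=[100,0,-40,0,0,100,0,-40,0,0,100,0,-40,0,0,100,0,-40,0,0,100,0,-40,0,0,100,0,-40,0,0,100,0,-40,0,0,100,0,-40,0,0])

```text
t: 1.8
tool_pos: [0.2536, 0.0004, 0.2311]
tool_rot: [-180.0, 0.0, 90.1]
wrist_force: [-0.7, -0.8, 0.9]
gripper_width: 0.0852
grip_force: 0.0
```

The crop shows the plain ribbed steel stick, centred at about (200,160) on the left and (605,165) on the right, legs down. I'll check the joint margins next.

```bash
python3 - <<'E'
from h import *
s=robot.observe();print(np.round(s['qpos'],1))
import workcell;print([n for n in dir(robot) if n[0]!='_'])
E
```

```text
[-27.6 -41.2 132.   -0.   89.1 -27.6]
['PlanningError', 'capture', 'job_done', 'observe', 'tip_of', 'trace']
```

>>> carry_out(steps=[100,0,-20,10,0,100,0,-20,10,0,100,0,-10,20,0,100,0,0,20,0])

```text
t: 2.2
tool_pos: [0.2087, -0.0002, 0.1698]
tool_rot: [-179.8, 0.0, 89.9]
wrist_force: [1.1, 0.1, -0.3]
gripper_width: 0.0852
grip_force: 0.0
```

```bash
python3 - <<'E'
from h import *
s=robot.observe();print(np.round(s['qpos'],1),s['tool_rot'],s['tool_pos'])
E
```

```text
[-3.420e+01 -5.040e+01  1.425e+02 -1.000e-01  8.810e+01 -3.410e+01] [-1.79801160e+02  1.43685219e-02  8.99212735e+01] [ 2.08688833e-01 -1.90000900e-04  1.69834840e-01]
```

Near the j2 limit now; push a bit farther to see whether the arm trades tilt for position.

>>> carry_out(steps=[100,0,-10,20,0,100,0,-10,20,0,100,0,0,20,0])

```text
t: 2.5
tool_pos: [0.2029, -0.0008, 0.113]
tool_rot: [-179.3, 0.1, 89.9]
wrist_force: [-0.3, 0.3, 0.4]
gripper_width: 0.0858
grip_force: 0.0
```

```bash
python3 - <<'E'
from h import *
s=robot.observe();print(np.round(s['qpos'],1),s['tool_rot'],s['tool_pos'])
E
```

```text
[-34.7 -46.7 147.7  -0.5  79.5 -34.6] [-1.79312119e+02  1.47487260e-01  8.99283919e+01] [ 0.20290607 -0.00075764  0.11295903]
```

>>> carry_out(steps=[100,0,-30,0,0,100,0,-30,0,0])

```text
t: 2.7
tool_pos: [0.1828, -0.0001, 0.1273]
tool_rot: [-177.1, -0.0, 90.0]
wrist_force: [-0.1, -0.2, 0.1]
gripper_width: 0.0851
grip_force: 0.0
```

```bash
python3 - <<'E'
from h import *
s=robot.observe();print(np.round(s['qpos'],1),s['tool_rot'],s['tool_pos'])
E
```

```text
[-36.4 -51.2 147.6  -1.7  86.  -36.2] [-1.77098115e+02 -1.66676300e-02  8.99905562e+01] [ 1.82795937e-01 -7.36235917e-05  1.27303371e-01]
```

>>> carry_out(steps=[100,0,40,0,0,100,0,40,0,0,100,0,40,0,0])

```text
t: 3.0
tool_pos: [0.291, -0.0011, 0.1241]
tool_rot: [-177.5, 0.2, 90.0]
wrist_force: [-1.0, -1.2, 2.3]
gripper_width: 0.0852
grip_force: 0.0
```

```bash
python3 - <<'E'
from h import *
s=robot.observe();print(np.round(s['qpos'],1),s['tool_rot'],s['tool_pos'])
E
```

```text
[-22.8 -21.3 134.2  -1.2  69.4 -22.3] [-1.77470815e+02  1.50623351e-01  8.99847857e+01] [ 0.2910037  -0.00107908  0.12409937]
```

Tilt persists once gained, so I can build up the lean needed. I'll yaw the tool to the stapler's axis (azimuth about 16°) and lean it along that.

>>> carry_out(steps=[100,30,-25,0,0,100,30,-25,0,0,100,0,0,0,0.145,100,0,0,0,0.145,100,0,0,0,0.145,100,0,0,0,0.145,100,0,0,0,0.145,100,0,0,0,0.145,100,0,0,0,0.145,100,0,0,0,0.145,100,0,0,0,0.133,100,-25,0,0,0,100,-25,0,0,0,100,-25,0,0,0,100,-25,0,0,0])

```text
t: 4.5
tool_pos: [0.1712, 0.0371, 0.1273]
tool_rot: [-179.1, 4.2, 15.8]
wrist_force: [-0.0, 0.9, -0.2]
gripper_width: 0.0855
grip_force: 0.0
```

```bash
cat >> h.py <<'E'
from scipy.spatial.transform import Rotation as Ro
def st():
    s=robot.observe();R=Ro.from_euler('xyz',s['tool_rot'],degrees=True).as_matrix();z=R[:,2];x=R[:,0]
    print('t',round(s['t'],2),'q',np.round(s['qpos'],1),'pos',np.round(s['tool_pos'],4),'lean',round(np.degrees(np.arccos(-z[2])),2),'az',round(np.degrees(np.arctan2(-z[1],-z[0])),1),'xaz',round(np.degrees(np.arctan2(x[1],x[0])),1),'yz',round(R[2,1],3),'F',np.round(s['wrist_force'],1),'w',round(s['gripper_width'],4),round(s['grip_force'],1))
    return s,R
def mv(p,R=None):
    s,R=st();d=R.T@(np.array(p)-s['tool_pos'])*1000;print('to go tool mm',d.round(1));return d
E
python3 -c "
from h import *
st()"
```

```text
t 4.5 q [-25.1 -51.2 147.6  -2.1  87.3  49.3] pos [0.1712 0.0371 0.1273] lean 4.27 az 4.2 xaz 15.8 yz -0.015 F [-0.   0.9 -0.2] w 0.0855 0.0
```

>>> carry_out(steps=[100,-15,0,1,0,100,-15,0,1,0,100,-15,0,2,0])

```text
t: 4.8
tool_pos: [0.163, 0.0317, 0.1283]
tool_rot: [-179.0, 5.8, 16.0]
wrist_force: [0.5, -0.2, -0.6]
gripper_width: 0.085
grip_force: 0.0
```

```bash
python3 -c "
from h import *
st()"
```

```text
t 4.8 q [-26.1 -51.3 147.6  -3.2  88.6  48.1] pos [0.163  0.0317 0.1283] lean 5.89 az 6.5 xaz 16.0 yz -0.017 F [ 0.5 -0.2 -0.6] w 0.085 0.0
```

>>> carry_out(steps=[100,30,-33,17,0,100,30,-33,17,0,100,30,-33,17,0,100,30,-33,17,0,100,-30,0,3,0,100,-30,0,3,0,100,-30,0,3,0])

```text
t: 5.5
tool_pos: [0.1383, 0.1444, 0.0619]
tool_rot: [-178.9, 6.4, 16.3]
wrist_force: [-8.0, -0.7, -45.0]
gripper_width: 0.0855
grip_force: 0.0
```

```bash
python3 -c "
from h import *
st()"
```

```text
t 5.5 q [  9.5 -30.2 147.7   0.3  69.   83.2] pos [0.1383 0.1444 0.0619] lean 6.51 az 6.9 xaz 16.3 yz -0.018 F [ -8.   -0.7 -45. ] w 0.0855 0.0
```

>>> carry_out(steps=[100,15,0,0,0,100,0,0,0,0])

```text
t: 5.7
tool_pos: [0.1589, 0.1493, 0.0634]
tool_rot: [-179.0, 5.4, 16.1]
wrist_force: [-0.5, -0.0, -0.7]
gripper_width: 0.0856
grip_force: 0.0
```

```bash
python3 -c "
from h import *
st()
for n in('side',):
    p=robot.capture(n);cv2.imwrite('pics/s2.png',p['pixels'][:,:,::-1])"
```

```text
t 5.7 q [  9.9 -26.4 145.5   0.4  66.4  83.6] pos [0.1589 0.1493 0.0634] lean 5.51 az 6.2 xaz 16.1 yz -0.017 F [-0.5 -0.  -0.7] w 0.0856 0.0
```

View pics/s2.png

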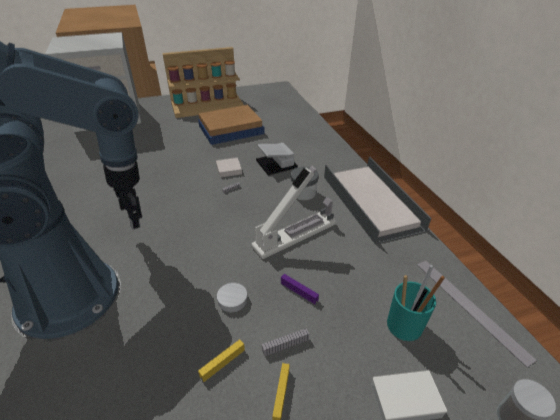

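>>> carry_out(steps=[100,30,-20,10,0,100,20,-20,10,0,100,-20,0,12,0,100,-20,0,12,0,100,-20,0,12,0])

```text
t: 6.25
tool_pos: [0.1256, 0.1815, 0.0069]
tool_rot: [-179.0, 6.3, 16.1]
wrist_force: [-0.4, 0.1, 0.2]
gripper_width: 0.0856
grip_force: 0.0
```

```bash
python3 -c "
from h import *
st()"
```

```text
t 6.25 q [ 20.5 -12.9 146.5   1.8  52.6  93.3] pos [0.1256 0.1815 0.0069] lean 6.36 az 7.3 xaz 16.1 yz -0.017 F [-0.4  0.1  0.2] w 0.0856 0.0
```

>>> carry_out(steps=[100,-20,0,2,0,100,-20,0,6,0,100,-20,0,8,0])

```text
t: 6.55
tool_pos: [0.0867, 0.1916, -0.0004]
tool_rot: [180.0, 7.2, 16.0]
wrist_force: [-0.5, 0.0, -0.0]
gripper_width: 0.0853
grip_force: 0.0
```

```bash
python3 -c "
from h import *
st()"
```

```text
t 6.55 q [ 28.7 -12.5 147.7   2.   51.9 101.4] pos [ 0.0867  0.1916 -0.0004] lean 7.23 az 16.3 xaz 16.0 yz 0.001 F [-0.5  0.  -0. ] w 0.0853 0.0
```

>>> carry_out(steps=[100,28,40,-20,0,100,28,40,-22,0,100,28,40,-22,0,100,28,40,-22,0,100,-20,0,8,0,100,-40,0,25,0,100,-40,0,25,0])

```text
t: 7.25
tool_pos: [0.1773, 0.0665, 0.0282]
tool_rot: [179.6, 8.6, 15.9]
wrist_force: [0.5, 0.3, -0.2]
gripper_width: 0.0852
grip_force: 0.0
```

```bash
python3 -c "
from h import *
st()"
```

```text
t 7.25 q [ -9.6 -19.9 147.6  -4.7  60.1  67. ] pos [0.1773 0.0665 0.0282] lean 8.63 az 18.4 xaz 15.9 yz 0.007 F [ 0.5  0.3 -0.2] w 0.0852 0.0
```

>>> carry_out(steps=[100,-45,0,18,0,100,-45,0,18,0,100,-45,0,20,0])

```text
t: 7.55
tool_pos: [0.1404, 0.0727, 0.0005]
tool_rot: [179.3, 14.7, 16.0]
wrist_force: [-0.0, -0.0, -0.5]
gripper_width: 0.0856
grip_force: 0.0
```

```bash
python3 -c "
from h import *
st()"
```

```text
t 7.55 q [ -5.1 -10.6 147.7  -7.1  56.5  73.4] pos [0.1404 0.0727 0.0005] lean 14.68 az 18.9 xaz 16.0 yz 0.012 F [-0.  -0.  -0.5] w 0.0856 0.0
```

>>> carry_out(steps=[100,-45,0,4,0,100,-45,0,8,0])

```text
t: 7.75
tool_pos: [0.1158, 0.0805, 0.0141]
tool_rot: [178.6, 18.0, 16.0]
wrist_force: [0.9, -0.1, 0.5]
gripper_width: 0.0854
grip_force: 0.0
```

```bash
python3 -c "
from h import *
st()"
```

```text
t 7.75 q [ -0.8 -12.9 147.7  -7.3  62.3  77.4] pos [0.1158 0.0805 0.0141] lean 18.1 az 20.4 xaz 16.0 yz 0.023 F [ 0.9 -0.1  0.5] w 0.0854 0.0
```

```bash
python3 -c "
from h import *
mv([.20,.05,.14]);mv([.474,-.275,.11])
p=robot.capture('side')
for d in robot.trace(p,'pin_tin'):
    v,u=np.nonzero(d['mask']);print(d['p'],toplane(p,[u.mean(),v.mean()],.015))"
```

```text
t 7.75 q [ -0.8 -12.9 147.7  -7.3  62.3  77.4] pos [0.1158 0.0805 0.0141] lean 18.1 az 20.4 xaz 16.0 yz 0.023 F [ 0.9 -0.1  0.5] w 0.0854 0.0
to go tool mm [  30.    55.9 -140.8]
t 7.75 q [ -0.8 -12.9 147.7  -7.3  62.3  77.4] pos [0.1158 0.0805 0.0141] lean 18.1 az 20.4 xaz 16.0 yz 0.023 F [ 0.9 -0.1  0.5] w 0.0854 0.0
to go tool mm [ 204.6  444.2 -156.9]
0.62 [[ 0.35979678 -0.13672657  0.015     ]]
```

>>> carry_out(steps=[100,10,18,-44,0,100,10,18,-44,0,100,10,18,-44,0,100,19,43,-3,0,100,19,43,-3,0,100,19,43,-3,0,100,20,43,-3,0,100,20,43,-3,0,100,20,43,-3,0,100,20,43,-3,0,100,20,43,-3,0,100,20,43,-1,0,100,0,0,0,0.105,100,0,0,0,0.105,100,0,0,0,0])

```text
t: 9.35
tool_pos: [0.4764, -0.2714, 0.11]
tool_rot: [174.9, 17.1, 3.4]
wrist_force: [-0.4, 0.0, -0.5]
gripper_width: 0.0856
grip_force: 0.0
```

```bash
cat >> h.py <<'E'
def wrist(p,s,X):
    "world -> wrist pixels"
    R=Ro.from_euler('xyz',s['tool_rot'],degrees=True).as_matrix();H=p['hand_eye'];X=np.atleast_2d(X)
    t=(X-s['tool_pos'])@R;c=(t-H[:3,3])@H[:3,:3];v=c*[1,-1,-1];K=p['intrinsics']
    r=np.hypot(v[:,0],v[:,1]);th=np.arctan2(r,v[:,2]);return np.c_[K[0,0]*th*v[:,0]/r+K[0,2],K[1,1]*th*v[:,1]/r+K[1,2]]
def wplane(p,s,uv,z):
    R=Ro.from_euler('xyz',s['tool_rot'],degrees=True).as_matrix();H=p['hand_eye'];K=p['intrinsics'];uv=np.atleast_2d(uv)
    a=(uv-[K[0,2],K[1,2]])/[K[0,0],K[1,1]];th=np.hypot(a[:,0],a[:,1]);e=a/th[:,None]
    c=np.c_[np.sin(th)*e[:,0],-np.sin(th)*e[:,1],-np.cos(th)];d=c@H[:3,:3].T@R.T;o=R@H[:3,3]+s['tool_pos']
    return o+d*((z-o[2])/d[:,2])[:,None]
E
python3 - <<'E'
from h import *
s,R=st();p=robot.capture('wrist')
im=p['pixels'][:,:,::-1].copy()
for d in robot.tip_of(p,'stick'):print(round(d['p'],2),np.round(d['point'],4))
for d in robot.trace(p,'stick'):
    v,u=np.nonzero(d['mask']);P=wplane(p,s,np.c_[u,v],.024)[:,:2];w=np.linalg.svd(P-P.mean(0),full_matrices=False)[2][0]
    r=cv2.minAreaRect((P*1000).astype(np.float32))
    print(round(d['p'],2),u.mean().round(),v.mean().round(),P.mean(0).round(4),np.round(r[0]),np.round(r[1]),np.degrees(np.arctan2(w[1],w[0])).round(1),p['pixels'][d['mask']].mean(0).round())
a=np.radians(4);ux=np.array([np.cos(a),np.sin(a),0]);uy=np.array([-ux[1],ux[0],0]);c=np.array([.439,-.277,.024])
for u,v in wrist(p,s,[c+i*.05*ux+j*.007*uy for i in(-1,1) for j in(-1,1)]):cv2.circle(im,(int(u),int(v)),2,(0,0,255),-1)
cv2.imwrite('pics/w1.png',im)
E
```

```text
t 9.35 q [-33.7  23.9  91.8 -14.8  75.4  57.3] pos [ 0.4764 -0.2714  0.11  ] lean 17.79 az 20.2 xaz 3.4 yz 0.085 F [-0.4  0.  -0.5] w 0.0856 0.0
0.97 [ 0.4011 -0.3739  0.0013]
0.85 [ 0.511  -0.1579 -0.0008]
0.76 [ 3.081e-01 -2.767e-01  2.000e-04]
0.72 [ 0.437  -0.2798 -0.0022]
0.95 271.0 207.0 [ 0.4501 -0.2762] [ 444. -277.] [108.  16.] -175.9 [138. 136. 139.]
0.87 362.0 247.0 [ 0.4095 -0.3613] [ 405. -368.] [117.  27.] -119.8 [131. 114.  42.]
0.71 113.0 121.0 [ 0.5196 -0.1634] [ 517. -159.] [ 16. 109.] 123.4 [117.  72. 148.]
0.71 258.0 308.0 [ 0.3247 -0.2726] [ 317. -275.] [125.  25.] -158.9 [129. 112.  47.]
```

View pics/w1.png

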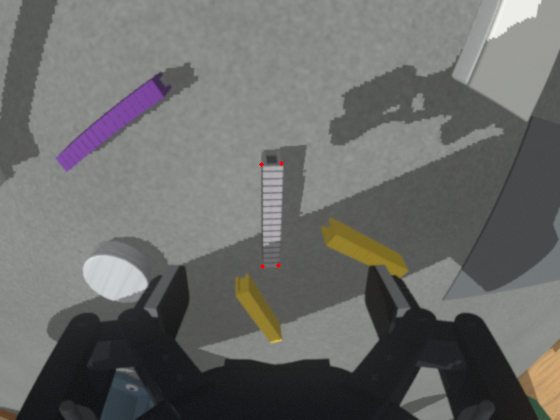

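The red outline (rows 163–266, col 272) sits on the plain steel stick, so the estimate is good. Next I go down and grip the far end.

```bash
python3 -c "
from h import *
mv([.4739,-.2746,.0135])"
```

```text
t 9.5 q [-33.7  23.8  91.8 -14.8  75.5  57.1] pos [ 0.4769 -0.271   0.1114] lean 17.72 az 20.6 xaz 3.6 yz 0.085 F [ 0.  -0.6 -0.1] w 0.0855 0.0
to go tool mm [25.5 -5.  94.5]
```

>>> carry_out(steps=[60,7,-1,14,0,60,6,-1,20,0,60,4,-1,20,0,60,4,-1,20,0,60,4,-1,20,0,60,0,0,0,0], squeeze=40)

```text
t: 10.1
tool_pos: [0.4718, -0.273, 0.0114]
tool_rot: [175.1, 17.2, 3.5]
wrist_force: [-0.8, 0.8, -1.3]
gripper_width: 0.0511
grip_force: 0.0
```

```bash
python3 -c "
from h import *
mv([.4739,-.2746,.0135])"
```

```text
t 10.1 q [-34.1  32.2  93.5 -15.8  65.9  59.5] pos [ 0.4718 -0.273   0.0114] lean 17.87 az 19.9 xaz 3.5 yz 0.082 F [-0.8  0.8 -1.3] w 0.0511 0.0
to go tool mm [ 1.3  1.9 -2.5]
```

Raise 2 mm, centre sideways, then close.

>>> carry_out(steps=[60,1.5,2,-2,0,0,0,0,0,0,0,0,0,0,0,0,0,0,0,0,0,0,0,0,0,0,0,0,0,0,0,0,0,0,0,0,0,0,0,0,0,0,0,0,0,0,0,0,0,0], squeeze=60)

```text
t: 11.1
tool_pos: [0.4774, -0.277, 0.0179]
tool_rot: [174.7, 16.8, 3.4]
wrist_force: [0.5, 0.9, 6.2]
gripper_width: 0.012
grip_force: 59.4
```

>>> carry_out(steps=[0,-3,1,-9,0,0,-6,2,-20,0,0,-6,2,-20,0,0,-6,2,-20,0,0,-6,2,-20,0,0,0,0,0,0,0,0,0,0,0])

```text
t: 11.8
tool_pos: [0.4768, -0.2775, 0.1103]
tool_rot: [174.8, 16.9, 3.4]
wrist_force: [-1.0, -0.1, -0.6]
gripper_width: 0.012
grip_force: 58.5
```

```bash
python3 - <<'E'
from h import *
s,R=st();p=robot.capture('wrist');q=robot.capture('side')
cv2.imwrite('pics/w2.png',np.hstack([cv2.resize(p['pixels'][100:400,150:410],(400,460)),cv2.resize(q['pixels'][230:380,220:350],(398,460),interpolation=cv2.INTER_CUBIC)])[:,:,::-1])
E
```

```text
t 11.8 q [-34.2  24.   91.6 -14.9  75.2  56.8] pos [ 0.4768 -0.2775  0.1103] lean 17.63 az 20.9 xaz 3.4 yz 0.087 F [-1.  -0.1 -0.6] w 0.012 58.5
```

View pics/w2.png

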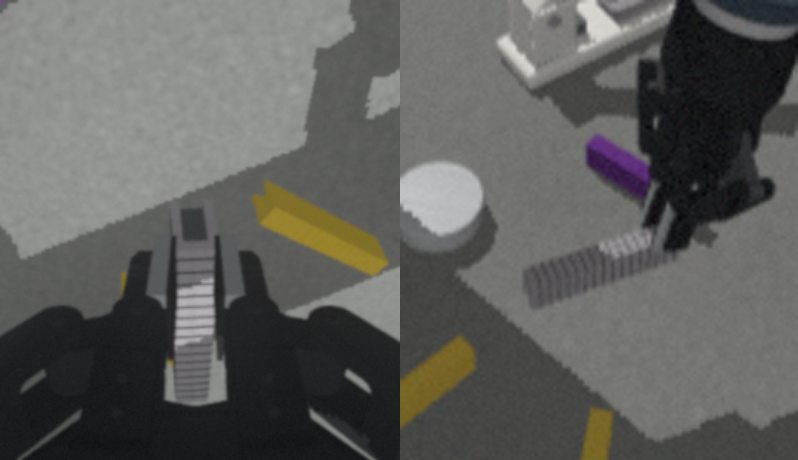

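The stick is held near its front end, which sticks out past the fingers at (190,220), and hangs level in the side crop. Next I measure its pose in the tool frame.

```bash
cat > fit.py <<'E'
from h import *
from scipy.optimize import minimize
C=np.array([[i*.05,j*.007,k*.024] for i in(-1,1) for j in(-1,1) for k in(0,1)])
def pose(x): return Ro.from_euler('zyx',x[3:6]),np.array(x[:3])
def sil(uv,n=4):
    m=np.zeros((420,560),np.uint8);h=cv2.convexHull((uv*16).astype(np.int32));cv2.fillConvexPoly(m,h,1,shift=4);return m>0
def fit(x0,wr=True):
    s,R=st();Rm=R;views=[]
    for n in('side','scene')+(('wrist',) if wr else ()):
        p=robot.capture(n);ds=robot.trace(p,'stick')
        f=(lambda X,p=p:proj(p,X)) if n!='wrist' else (lambda X,p=p,s=s:wrist(p,s,X))
        r,t=pose(x0);S=sil(f(r.apply(C)+t))
        b=max(ds,key=lambda d:(d['mask']&S).sum(),default=None)
        if b is None or (b['mask']&S).sum()<40: print(n,'none');continue
        print(n,round(b['p'],2),b['mask'].sum(),S.sum(),(b['mask']&S).sum());views.append((n,f,b['mask']))
    def cost(x):
        r,t=pose(x);c=0
        for n,f,m in views:
            S=sil(f(r.apply(C)+t));N=m.sum();c+=(m&~S).sum()/N
            half=np.array([[i,j,k] for i in(-.05,.01) for j in(-.007,.007) for k in(0,.024)]) if n!='wrist' else np.array([[i,j,k] for i in(.02,.05) for j in(-.003,.003) for k in(.024,.0239)])
            H=sil(f(r.apply(half)+t));c+=(H&~m).sum()/N
        return c+ .3*(x[5]-x0[5])**2/.05**2+.1*(x[4]-x0[4])**2/.1**2
    best=min((minimize(cost,x0+np.random.default_rng(i).normal(0,[.003]*3+[.03]*3),method='Nelder-Mead',options=dict(maxiter=600,initial_simplex=x0+np.vstack([np.zeros(6),np.diag([.005]*3+[.05]*3)])*(-1)**i)) for i in range(2)),key=lambda o:o.fun)
    print('cost',round(cost(x0),3),'->',round(best.fun,3),np.round(best.x[:3],4),np.degrees(best.x[3:]).round(1))
    return s,R,best.x
E
python3 - <<'E'
from fit import *
s=robot.observe();R1=Ro.from_euler('xyz',s['tool_rot'],degrees=True).as_matrix()
x0=np.array([.4384,-.2785,.0924,np.radians(4),0,np.radians(4.9)*0])
s,R,x=fit(x0)
r,t=pose(x);print('origin in tool mm',(R.T@(t-s['tool_pos'])*1000).round(1));print('axis in tool',(R.T@r.apply([1,0,0])).round(3), 'axis z',(R.T@r.apply([0,0,1])).round(3))
E
```

```text
t 11.9 q [-34.2  24.1  91.6 -14.9  75.2  56.8] pos [ 0.476  -0.2769  0.1089] lean 17.73 az 20.5 xaz 3.4 yz 0.086 F [-0.3 -0.1 -0.3] w 0.0118 58.5
side 0.9 658 748 557
scene 0.65 194 372 194
wrist 0.85 3210 3818 3206
cost 0.519 -> 0.307 [ 0.4375 -0.2786  0.0883] [3.7 2.3 0.5]
origin in tool mm [-30.8  -3.3  30.8]
axis in tool [ 0.967  0.018 -0.254] axis z [-0.255  0.098 -0.962]
```

```bash
python3 - <<'E'
from h import *
s,R=st()
p=robot.capture('scene')
for k in('cup','container','punch'):print(k,[(np.round(d['point'],3).tolist(),round(d['p'],2)) for d in robot.tip_of(p,k)][:2])
o=np.array([-30.8,-2.5,30.8])/1000
R2=R@Ro.from_rotvec([0,0,-.21]).as_matrix()
for W in([.629,-.036,.075],[.629,-.036,.050],[.607,.041,.05]):
    tcp=np.array(W)-R2@o;print(W,tcp.round(4),'tool mm pre-turn',(R.T@(tcp-s['tool_pos'])*1000).round(1),'post',(R2.T@(tcp-s['tool_pos'])*1000).round(1))
E
```

```text
t 12.2 q [-34.2  24.1  91.6 -14.9  75.2  56.8] pos [ 0.4764 -0.2772  0.1094] lean 17.71 az 20.6 xaz 3.4 yz 0.086 F [-1.3 -0.3  0.2] w 0.0117 58.5
cup [([0.704, -0.318, 0.004], 0.83)]
container []
punch [([0.642, 0.397, -0.002], 0.8), ([0.439, -0.28, 0.09], 0.49)]
[0.629, -0.036, 0.075] [ 0.6667 -0.027   0.0951] tool mm pre-turn [ 200.1 -233.3  -67.3] post [ 244.3 -186.5  -67.3]
[0.629, -0.036, 0.05] [ 0.6667 -0.027   0.0701] tool mm pre-turn [ 207.4 -235.4  -43.5] post [ 251.9 -187.   -43.5]
[0.607, 0.041, 0.05] [0.6447 0.05   0.0701] tool mm pre-turn [ 190.8 -313.8  -45.5] post [ 252.  -267.1  -45.5]
```

>>> carry_out(steps=[0,15,-17,-5,0,0,25,-29,-9,0,0,25,-29,-9,0,0,25,-29,-9,0,0,25,-29,-9,0,0,25,-29,-8,0,0,25,-29,-8,0,0,25,-29,-8,0,0,10,-13,-2,0,0,0,0,0,-0.07,0,0,0,0,-0.07,0,0,0,0,-0.07,0,0,0,0,0])

```text
t: 13.7
tool_pos: [0.6665, -0.028, 0.0952]
tool_rot: [178.5, 17.7, 16.0]
wrist_force: [-0.0, -0.7, -0.8]
gripper_width: 0.0118
grip_force: 58.5
```

```bash
python3 - <<'E'
from fit import *
s=robot.observe();R=Ro.from_euler('xyz',s['tool_rot'],degrees=True).as_matrix()
o=np.array([-30.8,-2.5,30.8])/1000;t=s['tool_pos']+R@o
s,R,x=fit(np.array([*t,np.radians(16),np.radians(1),0]))
r,t=pose(x);print('origin in tool mm',(R.T@(t-s['tool_pos'])*1000).round(1))
for n in('wrist','side','scene'):
    p=robot.capture(n)
    for k in('magazine','hinge_axis','catch_head','stapler','stick'):print(n,k,[(np.round(d['point'],4).tolist(),round(d['p'],2)) for d in robot.tip_of(p,k)][:2])
    if n=='wrist':w=p['pixels'][:,:,::-1].copy()
    if n=='scene':q=p['pixels'][150:290,230:390,::-1]
cv2.imwrite('pics/w3.png',np.hstack([w[:,:460],cv2.resize(q,(340,298),interpolation=cv2.INTER_CUBIC)[:, :] if 0 else cv2.copyMakeBorder(cv2.resize(q,(340,298)),0,122,0,0,0)]))
E
```

```text
t 13.7 q [-8.5 41.  67.6 -8.6 87.  66.9] pos [ 0.6665 -0.028   0.0952] lean 17.71 az 20.8 xaz 16.0 yz 0.024 F [-0.  -0.7 -0.8] w 0.0118 58.5
side 0.82 326 423 325
scene 0.8 248 401 246
wrist 0.97 3259 3598 3087
cost 0.375 -> 0.284 [ 0.6308 -0.0374  0.076 ] [15.2  2.7 -0.3]
origin in tool mm [-29.3  -1.6  29.5]
wrist magazine [([0.6047, 0.0381, 0.0166], 0.84)]
wrist hinge_axis [([0.4805, 0.0071, 0.0645], 0.92)]
wrist catch_head [([0.6856, 0.0611, 0.0769], 0.67)]
wrist stapler [([0.5747, 0.0299, 0.0027], 0.61), ([0.4793, 0.0063, 0.0639], 0.21)]
wrist stick [([0.6266, -0.038, 0.0794], 0.8)]
side magazine [([0.6056, 0.0402, 0.0214], 0.62)]
side hinge_axis [([0.4878, 0.0059, 0.0583], 0.83)]
side catch_head [([0.6852, 0.0623, 0.0752], 0.58)]
side stapler [([0.5777, 0.0325, 0.0014], 0.93)]
side stick [([0.307, -0.2796, 0.0001], 0.89), ([0.5186, -0.1578, 0.0017], 0.73)]
scene magazine [([0.6064, 0.0425, 0.0222], 0.55)]
scene hinge_axis [([0.4859, 0.0088, 0.0608], 0.97)]
scene catch_head [([0.5742, 0.03, 0.0016], 0.51)]
scene stapler [([0.5739, 0.0302, 0.0032], 0.81)]
scene stick [([0.3069, -0.2718, 0.0013], 0.8), ([0.519, -0.1534, -0.0028], 0.76)]
```

View pics/w3.png

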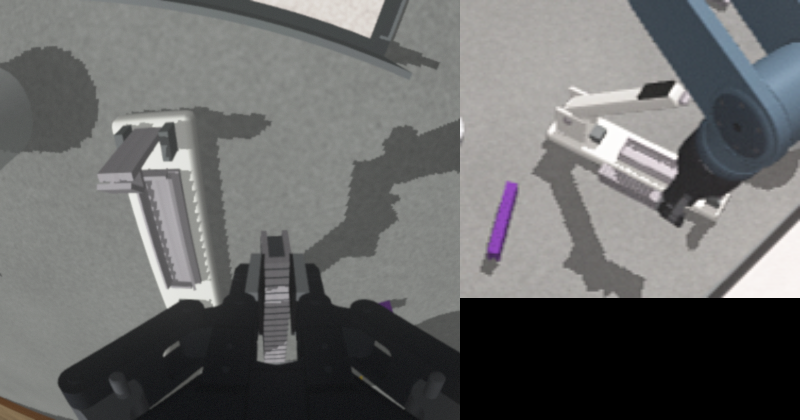

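The wrist picture (left) shows the trough running from about (160,175) to (185,285), the catch at (130,165) and the held stick at (275,300). The scene crop shows the gripper beside the stapler. I'll overlay my magazine estimate as a check.

```bash
python3 - <<'E'
from fit import *
s,R=st();p=robot.capture('wrist');q=robot.capture('side')
a=np.radians(16);f=np.array([np.cos(a),np.sin(a),0]);l=np.array([-f[1],f[0],0]);m=np.array([.6063,.0405,.022])
out=[]
for im,pr,(x0,y0,w,h),k in((p['pixels'],lambda X:wrist(p,s,X),(100,90,130,210),3),(q['pixels'],lambda X:proj(q,X),(240,190,110,75),3.6)):
    c=cv2.resize(np.ascontiguousarray(im[y0:y0+h,x0:x0+w,::-1]),None,fx=k,fy=k,interpolation=cv2.INTER_CUBIC)
    def poly(P,col):
        uv=((pr(np.array(P))-[x0,y0]+.5)*k).astype(np.int32);cv2.polylines(c,[uv.reshape(-1,1,2)],True,col,1)
    poly([m+i*.054*f+j*.0115*l+[0,0,.0085] for i,j in((-1,-1),(-1,1),(1,1),(1,-1))],(0,0,255))
    b=np.array([m[0],m[1],.018])-.031*f
    poly([b+i*.125*f+j*.029*l for i,j in((-1,-1),(-1,1),(1,1),(1,-1))],(0,200,0))
    out.append(c[:600])
H=max(o.shape[0] for o in out);out=[cv2.copyMakeBorder(o,0,H-o.shape[0],0,0,0) for o in out]
I=np.hstack(out);print(I.shape);cv2.imwrite('pics/ov.png',I[:600,:800])
E
```

```text
t 14.9 q [-8.4 41.  67.5 -8.5 87.  67. ] pos [ 0.6668 -0.0276  0.0954] lean 17.68 az 20.8 xaz 16.0 yz 0.024 F [-0.3  0.5 -0.4] w 0.0116 58.5
(600, 786, 3)
```

View pics/ov.png

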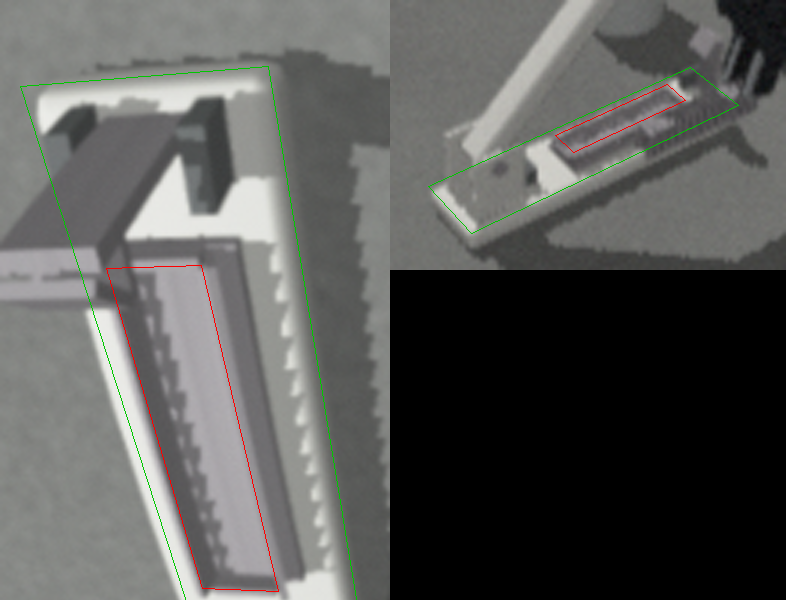

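The overlay fits: the red trough outline matches laterally, and the real ends sit about 5 px (1–2 mm) nearer the front. I'll set the magazine at (0.6077, 0.0409) and go over it.

```bash
python3 - <<'E'
from h import *
s,R=st();o=np.array([-30.5,-2,30])/1000
for W in([.629,-.036,.050],[.6077,.0409,.05],[.6077,.0409,.024]):
    t=np.array(W)-R@o;print(W,t.round(4),(R.T@(t-s['tool_pos'])*1000).round(1))
E
```

```text
t 15.0 q [-8.4 41.  67.5 -8.5 87.  67. ] pos [ 0.6668 -0.0276  0.0955] lean 17.68 az 20.8 xaz 16.0 yz 0.024 F [ 0.8  1.  -0.6] w 0.0116 58.5
[0.629, -0.036, 0.05] [ 0.666  -0.0267  0.0694] [ 7.4 -1.7 24.9]
[0.6077, 0.0409, 0.05] [0.6447 0.0502 0.0694] [  8.1 -81.5  22.7]
[0.6077, 0.0409, 0.024] [0.6447 0.0502 0.0434] [ 16.  -82.1  47.5]
```

>>> carry_out(steps=[0,4,0,12,0,0,4,0,11,0,0,0,-16,0,0,0,0,-16,0,0,0,0,-16,0,0,0,0,-16,0,0,0,0,-17,0,0,0,0,0,0,0,0,0,0,0,0])

```text
t: 15.9
tool_pos: [0.6448, 0.0504, 0.0695]
tool_rot: [178.5, 17.6, 16.1]
wrist_force: [0.4, -0.9, -0.7]
gripper_width: 0.0118
grip_force: 58.5
```

```bash
python3 - <<'E'
from fit import *
s=robot.observe();R=Ro.from_euler('xyz',s['tool_rot'],degrees=True).as_matrix()
t=s['tool_pos']+R@(np.array([-30.5,-2,30])/1000);print('nominal',t.round(4))
fit(np.array([*t,np.radians(15.7),np.radians(2),0]))
p=robot.capture('wrist')
print([np.round(d['point'],4) for d in robot.tip_of(p,'stick')],[np.round(d['point'],4) for d in robot.tip_of(p,'magazine')])
q=robot.capture('side')
I=[cv2.resize(p['pixels'][120:400,140:400],(400,430)),cv2.resize(q['pixels'][150:260,240:342],(399,430),interpolation=cv2.INTER_CUBIC)]
cv2.imwrite('pics/w4.png',np.hstack(I)[:,:,::-1])
E
```

```text
nominal [0.6078 0.041  0.0501]
t 15.9 q [-2.6 40.7 71.3 -7.  84.3 72.8] pos [0.6448 0.0504 0.0695] lean 17.65 az 21.0 xaz 16.1 yz 0.025 F [ 0.4 -0.9 -0.7] w 0.0118 58.5
side 0.85 311 373 306
scene 0.66 213 398 213
wrist 0.87 3201 3653 3078
cost 0.437 -> 0.289 [0.609  0.0411 0.0505] [16.4  2.8 -0.2]
[array([0.606 , 0.0369, 0.0542]), array([ 5.115e-01, -1.559e-01, -4.000e-04])] [array([0.6062, 0.0388, 0.0519])]
```

View pics/w4.png

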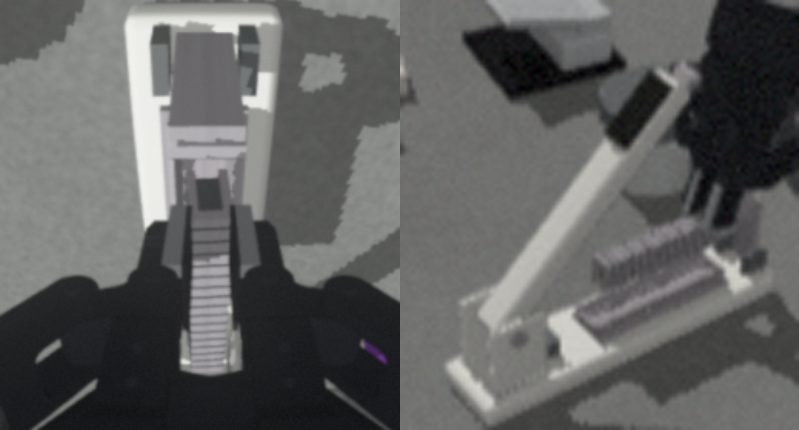

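The stick hangs level and centred over the trough, with the gripper clear of the raised arm. Lowering now.

>>> carry_out(steps=[0,2,0,6,0,0,2,0,6,0,0,1.5,0,5,0,0,1,0,3,0,0,0,0,0,0])

```text
t: 16.9
tool_pos: [0.6444, 0.0493, 0.0471]
tool_rot: [178.6, 17.7, 16.0]
wrist_force: [-0.0, 1.2, -0.8]
gripper_width: 0.0118
grip_force: 58.5
```

>>> carry_out(steps=[0,0.6,0,2,0,0,0.6,0,2,0,0,0,0,0,0])

```text
t: 17.2
tool_pos: [0.6449, 0.0492, 0.0438]
tool_rot: [178.5, 17.6, 16.0]
wrist_force: [-0.7, 0.2, -0.4]
gripper_width: 0.0119
grip_force: 58.5
```

>>> carry_out(steps=[0,0.5,0,1.5,0,0,0.5,0,1.5,0,0,0,0,0,0])

```text
t: 17.5
tool_pos: [0.6448, 0.0491, 0.0405]
tool_rot: [178.5, 17.6, 16.0]
wrist_force: [0.3, -0.1, -0.5]
gripper_width: 0.0115
grip_force: 58.5
```

>>> carry_out(steps=[0,0.3,0,1,0,0,0.3,0,1,0,0,0,0,0,0])

```text
t: 17.8
tool_pos: [0.6451, 0.0491, 0.0402]
tool_rot: [178.5, 17.6, 16.0]
wrist_force: [-2.8, 0.8, 7.8]
gripper_width: 0.0113
grip_force: 59.4
```

Contact with the floor. Release.

>>> carry_out(steps=[25,0,0,0,0,35,0,0,0,0,35,0,0,0,0,35,0,0,0,0,35,0,0,0,0])

```text
t: 18.3
tool_pos: [0.6449, 0.049, 0.0385]
tool_rot: [178.5, 17.6, 16.0]
wrist_force: [0.1, -0.6, -0.5]
gripper_width: 0.03
grip_force: 0.0
```

```bash
python3 - <<'E'
from fit import *
st()
fit(np.array([.6077,.0409,.022,np.radians(16),0,0]),False)
p=robot.capture('wrist')
print([np.round(d['point'],4) for d in robot.tip_of(p,'stick')],[np.round(d['point'],4) for d in robot.tip_of(p,'magazine')])
E
```

```text
t 18.3 q [-2.7 42.9 71.7 -7.  81.8 73.1] pos [0.6449 0.049  0.0385] lean 17.69 az 20.8 xaz 16.0 yz 0.024 F [ 0.1 -0.6 -0.5] w 0.03 0.0
t 18.3 q [-2.7 42.9 71.7 -7.  81.8 73.1] pos [0.6449 0.049  0.0385] lean 17.69 az 20.8 xaz 16.0 yz 0.024 F [ 0.1 -0.6 -0.5] w 0.03 0.0
side none
scene 0.49 285 367 273
cost 0.119 -> 0.035 [0.6088 0.0428 0.0198] [14.3 -0.1 -0. ]
[array([0.6042, 0.0397, 0.0246]), array([ 0.3095, -0.274 , -0.0019])] [array([0.6038, 0.039 , 0.0166])]
```

>>> carry_out(steps=[35,0,0,-10,0,35,0,0,-20,0,35,0,0,-30,0,35,0,0,-35,0,35,0,0,-35,0,35,0,0,0,0])

```text
t: 19.25
tool_pos: [0.6862, 0.0635, 0.1701]
tool_rot: [178.3, 17.0, 16.0]
wrist_force: [0.4, -1.0, 1.2]
gripper_width: 0.0302
grip_force: 0.0
```

```bash
python3 - <<'E'
from fit import *
st();fit(np.array([.6077,.0409,.022,np.radians(16),0,0]),True)
p=robot.capture('wrist');q=robot.capture('side')
for n,x in(('w',p),('s',q)):
  for k in('stick','magazine','pad','hinge_axis'):print(n,k,[(np.round(d['point'],4).tolist(),round(d['p'],2)) for d in robot.tip_of(x,k)][:2])
I=[cv2.resize(p['pixels'][100:400,140:400],(400,460)),cv2.resize(q['pixels'][150:260,244:340],(399,460),interpolation=cv2.INTER_CUBIC)]
cv2.imwrite('pics/w5.png',np.hstack(I)[:,:,::-1])
E
```

```text
t 19.25 q [-1.5 39.6 60.7 -6.7 95.4 72.6] pos [0.6862 0.0635 0.1701] lean 17.04 az 21.7 xaz 16.0 yz 0.028 F [ 0.4 -1.   1.2] w 0.0302 0.0
t 19.25 q [-1.5 39.6 60.7 -6.7 95.4 72.6] pos [0.6862 0.0635 0.1701] lean 17.04 az 21.7 xaz 16.0 yz 0.028 F [ 0.4 -1.   1.2] w 0.0302 0.0
side 0.6 306 370 306
scene 0.59 318 367 318
wrist 0.62 1350 1515 1204
cost 0.365 -> 0.194 [0.6092 0.0397 0.0245] [15.3  0.7  0.1]
w stick [([0.5127, -0.158, -0.0027], 0.76), ([0.6071, 0.0372, 0.0221], 0.61)]
w magazine [([0.603, 0.0378, 0.015], 0.95)]
w pad [([0.6093, 0.0376, 0.0235], 0.5)]
w hinge_axis [([0.4793, 0.0046, 0.0628], 0.67)]
s stick [([0.3971, -0.3751, 0.002], 0.91), ([0.3053, -0.2778, 0.0007], 0.85)]
s magazine [([0.6065, 0.039, 0.0214], 0.78)]
s pad [([0.5853, 0.0367, 0.1863], 0.67)]
s hinge_axis [([0.486, 0.0057, 0.0613], 0.82)]
```

View pics/w5.png

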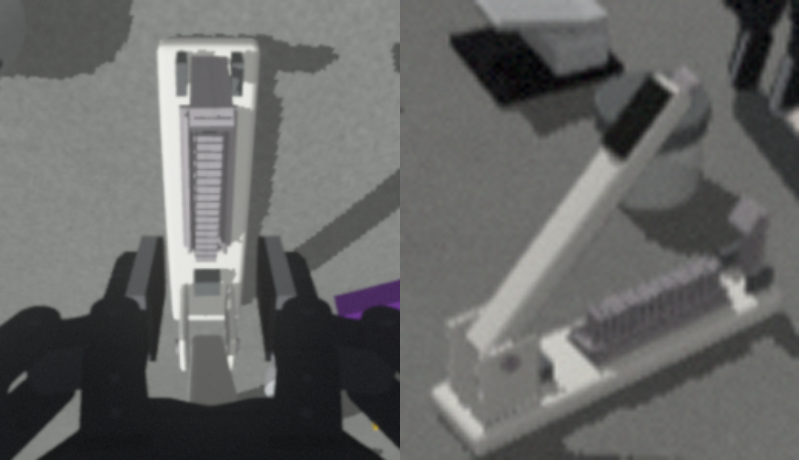

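The stick sits in the trough in both views: left at column 208, rows 135–255, right at (650,290). Nothing has hold of it and the arm is still up. Next I plan the press path.

```bash
cat > press.py <<'E'
from h import *
a=np.radians(16);S=np.array([[np.cos(a),-np.sin(a),0],[np.sin(a),np.cos(a),0],[0,0,1]]);H=np.array([.4866,.0062,0])
s,R=st();cur=(S.T@(s['tool_pos']-H))*1000;print('stapler frame now',cur.round(1))
def P(al,extra=0):
    al=np.radians(al);return np.array([163*np.cos(al)-16*np.sin(al)-10.5,0,62+163*np.sin(al)+16*np.cos(al)+3.2])
def seq(W):
    c=cur
    for w in W:
        print(np.round(w,1),'->',(R.T@S@(np.array(w)-c)).round(1));c=np.array(w)
E
python3 - <<'E'
from press import *
seq([[212,0,250],[92,0,250],[90,0,205]]+[P(x) for x in(45,40,35,30,25,20,15,10,5,3,1,0,-1)])
E
```

```text
t 20.05 q [-1.5 39.9 61.2 -6.7 95.3 72.6] pos [0.6819 0.0631 0.1626] lean 17.67 az 20.8 xaz 16.0 yz 0.024 F [-0.7  0.4  1.2] w 0.0301 0.0
stapler frame now [203.4   0.8 162.6]
[212   0 250] -> [-18.3   3.  -85.9]
[ 92   0 250] -> [-114.4   -0.9   36.3]
[ 90   0 205] -> [11.7 -1.1 43.5]
[ 93.4   0.  191.8] -> [ 7.3 -0.3 11.6]
[104.1   0.  182.2] -> [13.  -0.2  5.9]
[113.8   0.  171.8] -> [12.5 -0.2  7. ]
[122.7   0.  160.6] -> [11.8 -0.2  8. ]
[130.5   0.  148.6] -> [11.1 -0.2  9. ]
[137.2   0.  136. ] -> [10.2 -0.3 10. ]
[142.8   0.  122.8] -> [ 9.3 -0.3 10.8]
[147.2   0.  109.3] -> [ 8.3 -0.3 11.6]
[150.5   0.   95.3] -> [ 7.3 -0.3 12.3]
[151.4   0.   89.7] -> [ 2.6 -0.1  5.1]
[152.2   0.   84. ] -> [ 2.4 -0.1  5.2]
[152.5   0.   81.2] -> [ 1.1 -0.1  2.6]
[152.8   0.   78.4] -> [ 1.1 -0.1  2.6]
```

>>> carry_out(steps=[0,-5,1,-22,0,0,-5,1,-22,0,0,-4,1,-22,0,0,-4,0,-20,0,0,-30,0,9,0,0,-30,0,9,0,0,-30,0,9,0,0,-24,-1,9,0,0,4,0,14,0,0,4,0,15,0,0,4,-1,14,0,0,0,0,0,0])

```text
t: 21.25
tool_pos: [0.573, 0.0317, 0.2018]
tool_rot: [178.7, 17.9, 16.0]
wrist_force: [-0.9, 0.4, -0.9]
gripper_width: 0.0001
grip_force: 0.0
```

```bash
python3 - <<'E'
from press import *
seq([P(x) for x in(45,40)])
E
```

```text
t 21.25 q [-4.5 24.2 79.9 -7.5 92.3 70. ] pos [0.573  0.0317 0.2018] lean 17.97 az 20.3 xaz 16.0 yz 0.022 F [-0.9  0.4 -0.9] w 0.0001 0.0
stapler frame now [ 90.    0.7 201.8]
[ 93.4   0.  191.8] -> [6.3 0.5 8.6]
[104.1   0.  182.2] -> [13.1 -0.1  5.8]
```

Start pressing along the arc, checking the force.

>>> carry_out(steps=[0,3,0,4.3,0,0,3,0,4.3,0,0,6,0,4,0,0,6,0,4,0,0,6,0,4,0,0,6,0,4,0,0,0,0,0,0])

```text
t: 21.95
tool_pos: [0.5949, 0.0367, 0.1721]
tool_rot: [178.6, 17.7, 16.0]
wrist_force: [-0.4, 0.0, 2.6]
gripper_width: -0.0
grip_force: 1.2
```

```bash
python3 - <<'E'
from press import *
seq([P(x) for x in(35,30)])
p=robot.capture('side');print([(np.round(d['point'],4).tolist(),round(d['p'],2)) for d in robot.tip_of(p,'pad')][:2])
E
```

```text
t 21.95 q [-3.9 28.3 77.6 -7.3 90.3 70.9] pos [0.5949 0.0367 0.1721] lean 17.72 az 20.8 xaz 16.0 yz 0.024 F [-0.4  0.   2.6] w -0.0 1.2
stapler frame now [112.5  -0.5 172.1]
[113.8   0.  171.8] -> [ 1.4 -0.5 -0.2]
[122.7   0.  160.6] -> [11.8 -0.2  8. ]
[([0.6039, 0.04, 0.1684], 0.88)]
```

>>> carry_out(steps=[0,6.5,0,4,0,0,6,0,4,0,0,5.5,0,4.5,0,0,5.5,0,4.5,0,0,5,0,5,0,0,5,0,5,0,0,4.7,0,5.4,0,0,4.7,0,5.4,0,0,4.2,0,5.8,0,0,4.2,0,5.8,0,0,0,0,0,0])

```text
t: 23.15
tool_pos: [0.6279, 0.0447, 0.1094]
tool_rot: [178.5, 17.6, 16.0]
wrist_force: [-0.8, 2.9, 4.0]
gripper_width: 0.0
grip_force: 1.9
```

```bash
python3 - <<'E'
from press import *
seq([P(x) for x in(5,2,0,-1)])
p=robot.capture('side');print([(np.round(d['point'],4).tolist(),round(d['p'],2)) for d in robot.tip_of(p,'pad')][:2])
E
```

```text
t 23.15 q [-3.1 36.  73.7 -7.1 86.5 72.1] pos [0.6279 0.0447 0.1094] lean 17.68 az 20.8 xaz 16.0 yz 0.024 F [-0.8  2.9  4. ] w 0.0 1.9
stapler frame now [146.4  -1.9 109.4]
[150.5   0.   95.3] -> [ 8.1 -2.2 12.1]
[151.8   0.   86.9] -> [ 3.9 -0.2  7.7]
[152.5   0.   81.2] -> [ 2.3 -0.1  5.2]
[152.8   0.   78.4] -> [ 1.1 -0.1  2.6]
[([0.6357, 0.0526, 0.1027], 0.82), ([0.4582, 0.298, 0.0014], 0.43)]
```

>>> carry_out(steps=[0,4,-0.6,6,0,0,4,-0.6,6,0,0,2,-0.4,4,0,0,2,0,4,0,0,1.2,0,2.6,0,0,1.2,0,2.6,0,0,0,0,0,0])

```text
t: 23.95
tool_pos: [0.6338, 0.0468, 0.0822]
tool_rot: [178.5, 17.5, 16.0]
wrist_force: [0.6, -1.5, 0.6]
gripper_width: 0.0003
grip_force: 0.4
```

```bash
python3 - <<'E'
from press import *
seq([P(x) for x in(0,-1)])
p=robot.capture('side');print([(np.round(d['point'],4).tolist(),round(d['p'],2)) for d in robot.tip_of(p,'pad')][:2])
E
```

```text
t 23.95 q [-2.9 38.5 73.3 -7.1 84.4 72.6] pos [0.6338 0.0468 0.0822] lean 17.6 az 21.0 xaz 16.0 yz 0.025 F [ 0.6 -1.5  0.6] w 0.0003 0.4
stapler frame now [152.7  -1.6  82.2]
[152.5   0.   81.2] -> [ 0.1 -1.6  1. ]
[152.8   0.   78.4] -> [ 1.1 -0.1  2.6]
[([0.6438, 0.053, 0.0794], 0.6)]
```

The force has dropped, so the catch probably snapped over. I'll press a little more to be sure, then lift.

>>> carry_out(steps=[0,0.7,0,1.5,0,0,0.6,0,1.5,0,0,0,0,0,0])

```text
t: 24.35
tool_pos: [0.6339, 0.0471, 0.0786]
tool_rot: [178.5, 17.6, 16.0]
wrist_force: [0.2, -1.5, 3.4]
gripper_width: 0.0002
grip_force: 2.2
```

>>> carry_out(steps=[0,0.4,0,1.3,0,0,0.3,0,1,0,0,0,0,0,0,0,0,0,0,0])

```text
t: 24.75
tool_pos: [0.634, 0.0471, 0.0768]
tool_rot: [178.5, 17.6, 16.0]
wrist_force: [0.4, -1.7, 5.4]
gripper_width: -0.0002
grip_force: 3.0
```

>>> carry_out(steps=[0,-2,0,-7,0,0,-6,0,-20,0,0,-9,0,-30,0,0,-12,0,-38,0,0,-12,0,-38,0,0,0,0,0,0])

```text
t: 25.35
tool_pos: [0.6366, 0.0513, 0.2222]
tool_rot: [178.4, 17.0, 16.0]
wrist_force: [1.4, -0.2, -0.1]
gripper_width: 0.0001
grip_force: 0.0
```

```bash
python3 - <<'E'
from h import *
st()
for n in('side','scene','wrist'):
    p=robot.capture(n);print(n,[[(np.round(d['point'],4).tolist(),round(d['p'],2)) for d in robot.tip_of(p,k)][:3] for k in('pad','stick')])
E
```

```text
t 25.35 q [-2.5 30.7 68.  -6.9 96.9 71.4] pos [0.6366 0.0513 0.2222] lean 17.13 az 21.5 xaz 16.0 yz 0.027 F [ 1.4 -0.2 -0.1] w 0.0001 0.0
side [[([0.6419, 0.0527, 0.081], 0.58)], [([0.3977, -0.3733, 0.0003], 0.83), ([0.5204, -0.1574, 0.0012], 0.72), ([0.6059, 0.0397, 0.0211], 0.67)]]
scene [[([0.6391, 0.0475, 0.0809], 0.98)], [([0.3066, -0.277, 0.0031], 0.65), ([0.397, -0.3718, -0.0036], 0.61), ([0.5195, -0.1535, 0.0011], 0.57)]]
wrist [[([0.6371, 0.0489, 0.079], 0.63)], [([0.4016, -0.3747, 0.001], 0.77), ([0.3071, -0.2758, -0.0016], 0.68), ([0.5109, -0.1566, -0.0034], 0.56)]]
```

The pad stays at about 0.08 m with the gripper 140 mm above it, so the arm is held shut by the catch. Handing in.

```bash
python3 -c "
from workcell import robot
print(robot.job_done())"
```

```text
the job is handed in; nothing more can be done
None
```

The long stick is in the stapler's trough, the catch holds the arm shut, and the gripper is clear; I handed the job in at about 25.5 s and got no verdict back.

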